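Click the parts carousel round to the belt pulley

ROBOT

A 6-joint arm with a two-finger parallel gripper is mounted at the origin on a cart in front of the work surface, level with it; the furniture and walls round the work are solid. World frame = base frame: x ahead of the robot, y to its left, z up, the work surface at z = 0. Lengths are in m, angles in rad, forces in N, time in s.
With the tool pointing down it reaches from about 0.375 to 0.975 m from the base axis. Payload 3.8 kg.
Tool frame: the origin (TCP) lies on the centre line of the jaws, within the pads' length; the fingertips stand 17 mm ahead of it and the grasp point (between the pads) lies 2 mm behind it (bot.tip_extent is the distance from the TCP to the fingertips, in m); z points along the fingers, y is the line along which they close (so a half turn about z gives the same grasp; the last joint's range is limited). The gripper opens to 85 mm and grips with 20 to 120 N. Pads are 22 mm wide; open, the fingers measure 114 mm over their backs; the gripper's body (76 mm by 85 mm) begins 54 mm behind the grasp point. The pads swing forward as they close: fully open they stand 13 mm farther back than shut.
Start: joints at [1.307, 0.264, 1.604, -0, 1.274, -0.037], TCP at [0.152, 0.658, 0.248] pointing down, gripper open.
Joint ranges: [-2.63, 2.63], [-0.94, 2.18], [0.31, 2.57], [-1.31, 4.45], [0, 2.66], [-2.55, 2.55]. Speed limits (rad/s): [2.57, 2.57, 3.14, 3.14, 3.14, 3.14].

INTERFACE

Orientations are given as a rotation vector (axis times angle).
In Python, from workcell import readout, read_camera, finish_job, bot gives the robot as it stands.
- The arm moves only by the tool jog_arm, never from a script. Its argument "deltas" is one flat list of numbers, 7 for each row, row after row: the shift along the tool's x, y, z in m, then the turn, a rotation vector about the tool's x, y, z in degrees, then the gripper command: -1 is shut, 1 is fully open, values between are in proportion. A call has 1 to 8 rows; each row is the pose to reach, as a shift and turn from the pose commanded when the call began, along the tool's axes at that moment; what a row does not reach only later rows make up. A row lasts 1/10 s, in which the tool goes at most 50 mm and 8.59 degrees, less where a joint would pass 70% of its speed; a pose out of reach is approached as far as the arm can. A call with a gripper value outside its range is refused whole. The fingers move at their own pace and stop on an object; "squeeze" is the grip in N (left out, the last holds). Time passes only in rows, so rows that repeat a pose let the fingers close. It gives the time, the measured TCP pose, the force, the opening and the grip force at its end, in the units of the state.
- readout.read_state(): the state, without advancing time (a new reading comes with each control period).
- read_camera(name): name is "scene" or "top" or "wrist"; returns a dict with "color" (400x640x3 uint8, blue, green, red), "fx", "fy", "cx", "cy" (pixels), "origin" and "attitude" of the camera in the world. Camera axes: x right, y down, z forward; pixel columns grow to the right and rows downward; lengths in m; the calibration is good to about 2 mm. A picture is of the moment at which its call begins. There is no depth.
- finish_job(): hands the job in; it is judged then, once.
The state is a dict: "time": time; "q": joint angles; "joint_vel": joint speeds; "joint_torque": joint torques, N m; "tool_pos": TCP position; "tcp_rot": TCP orientation; "wrist_force": force on the tool from outside, world axes, zero at the start; "torque": the same for the moment, N m; "width": opening from 0.0 (shut) to 1.0 (fully open); "grip_force": force on a finger pad.
Only numpy, scipy, OpenCV 4.12 (cv2) and the standard library are available. Lean on these libraries where they do the work, as an engineer would, in place of code of your own. Each camera call takes 0.05 s, during which the arm holds its last target. There are 200 camera calls.

TASK

The nest at the carousel's pointer has just been emptied, and the belt pulley waits in a nest right next to it, on one side or the other. By the black grip bar on top, turn the carousel one click in the direction that brings the pulley to the pointer, and leave it resting in that click with the pulley still in its nest. Do not touch the pulley itself.

Things in the scene. Friction and masses are not known exactly. Their poses are not given: they have to be found in the camera images.
- carousel (a joint): Angle of the turning table, rad, counter-clockwise from above positive; 0 at start, stops at +-2.3. Clicks every 1.047 rad: up to 0.2 N m to leave a click; past halfway it pulls into the next and settles within 0.03 rad. Aluminium disc, 254 mm across, top at z 50 mm, six grey ring nests (68 mm inside, 6 mm high) centred 85 mm from the axis; in them loose pulley, two flat bearings, two thermostats.
- grip_bar (a point): Centre of the black plastic grip bar over the middle of the carousel, on its turning axis, at z = 133 mm. Bar 70 mm long along this point's x, 14 mm thick along y, 26 mm high (top at z = 146 mm), on a steel stem 14 to 18 mm thick. It turns with the table; grip it across its thickness from above. Nothing else on the carousel is higher than 84 mm.
- pointer_place (a point): Fixed point where the centre of the nest at the pointer lies (and so the pulley's origin when indexed there): at disc top, z = 50 mm, 85 mm from the turning axis. The pointer is a dark steel arrow on an 80 mm post outside the disc on the same radius, its tip 42 mm further out. This point's x axis points from the pointer to the turning axis.
- belt_pulley: Belt pulley, light grey metal, 63 mm across, 32 mm high: grooved wheel with a narrower hub standing on it (the bearings, 62 and 52 mm, are half as high, without hub). Loose in its nest. Origin at the centre of its underside, z up. Starts 60 degrees from the pointer about the carousel's axis, on either side; the big bearing is on the other.
There are look-alikes about, which are no part of the job. What is meant by the belt_pulley is not green, and is the smaller of those in its own colour.

How it is judged:
At the end, for the whole second after the job is handed in: The carousel rests one click (60 degrees, within 8 degrees) from where it started, at rest, and the belt pulley lies flat in its nest at the pointer, its centre within 16 mm of the pointer place ((value of joint carousel between 0.9 and 1.19 rad or value of joint carousel between -1.19 and -0.9 rad) and horizontal distance between belt_pulley and pointer_place below 0.016 m and height (world z) of belt_pulley between 0.046 and 0.054 m and angle between belt_pulley's own z axis and vertical below 0.1 rad and velocity of joint carousel between -0.05 and 0.05 rad/s and linear speed of belt_pulley below 0.02 m/s); the robot touches nothing.
It fails at once if The robot touches the belt pulley (contact force between any of the fingers, the arm and belt_pulley above 0.5 N).
It also fails if it takes over 32 s, if anything falls off the work surface, if the arm or the gripper's body presses on something with over 40 N, if the wrist force passes 120 N, or if a joint passes its speed limit or range.

## Working session

There is one attempt and no reset: what is moved stays moved. The work goes in short steps, Python scripts to look and compute and a tool call to move; the robot and the scene stay as the last step left them, time stands still between calls to the robot, and variables do not carry over. Pictures are saved under pics/ and viewed, at most 10 in all, crops included, and the job is handed in when it is done.

Besides the shell and the picture viewer there is one more tool, called after "Request:" in YAML: its name, and indented under it one key for each argument. jog_arm: Moves the arm, as the interface text tells. Its arguments: {"type":"object","properties":{"deltas":{"type":"array"},"squeeze":{"type":"number"}},"required":["deltas"]}

```bash
mkdir -p pics
python3 - <<'E'
from workcell import readout, read_camera, bot
import cv2, pickle
s=readout.read_state(); print(s['time'],s['tool_pos'],s['tcp_rot'],s['wrist_force'])
for n in("scene","top"):
    c=read_camera(n); cv2.imwrite(f"pics/{n}0.png",c['color']); pickle.dump(c,open(n+".pkl","wb"))
    print(n,{k:v for k,v in c.items() if k!='color'})
E
```

```text
0.0 [0.15160175 0.65702837 0.24694188] [-0.35545226 -3.12109502  0.00352993] [ 0.32085853  0.8595435  -0.68341519]
scene {'fx': 518.5324063063714, 'fy': 518.5324063063714, 'cx': 325.96018875403416, 'cy': 205.01759280757665, 'origin': array([ 0.20164621, -0.66969794,  1.04741165]), 'attitude': array([-2.37990124,  0.70024179, -0.23377354])}
top {'fx': 516.539707260327, 'fy': 516.539707260327, 'cx': 311.2350889152432, 'cy': 207.18016973105966, 'origin': array([ 0.54791784, -0.02433859,  1.26555126]), 'attitude': array([-2.14921466,  2.20868985, -0.06452522])}
```

View pics/top0.png

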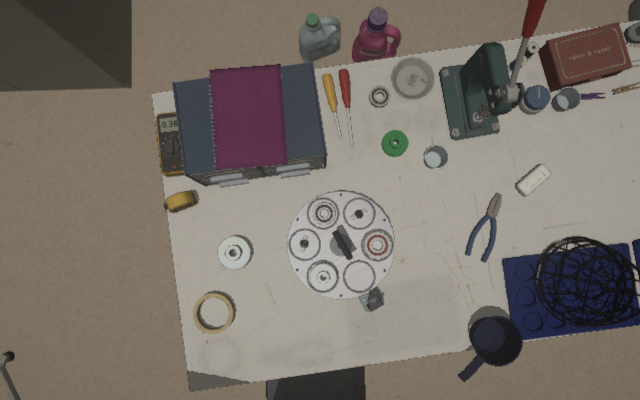

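View pics/scene0.png

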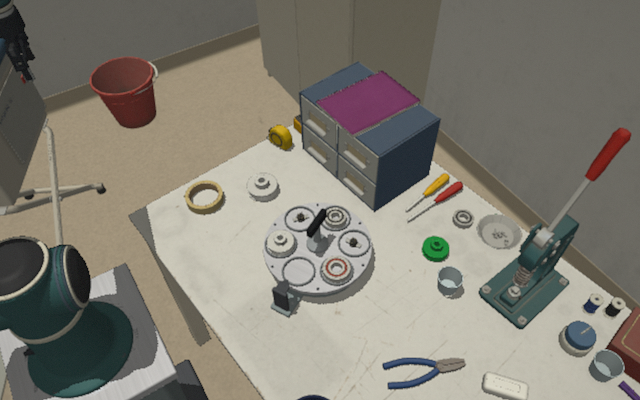

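Top view candidates for the pulley: a grey wheel with hub in the nest at (323,276), a red-ringed bearing at (377,244), a bearing at (323,213), a larger grey wheel off the carousel at (235,252), and a green one at (395,143). The empty nest is at (359,276) and the pointer at (372,299). My choice is (323,276), which I'll check in a crop while measuring the bar.

```bash
cat > h.py <<'E'
import numpy as np, cv2
from scipy.spatial.transform import Rotation as R
def ray(c,uv,z):
    d=R.from_rotvec(c['attitude']).apply([(uv[0]-c['cx'])/c['fx'],(uv[1]-c['cy'])/c['fy'],1])
    return c['origin']+d*(z-c['origin'][2])/d[2]
def proj(c,p):
    q=R.from_rotvec(c['attitude']).inv().apply(np.array(p)-c['origin'])
    return q[0]/q[2]*c['fx']+c['cx'],q[1]/q[2]*c['fy']+c['cy']
E
python3 - <<'E'
from h import *
import pickle
t=pickle.load(open('top.pkl','rb')); s=pickle.load(open('scene.pkl','rb'))
for n,c,(x0,x1,y0,y1) in (("top",t,(320,370,220,268)),("scene",s,(300,335,200,245))):
    g=c['color'].max(2); m=np.zeros_like(g); m[y0:y1,x0:x1]=(g[y0:y1,x0:x1]<45)*255
    k=max(cv2.findContours(m,0,2)[0],key=cv2.contourArea)
    b=cv2.boxPoints(cv2.minAreaRect(k)); print(n,cv2.minAreaRect(k),cv2.contourArea(k))
    for p in b: print(p,ray(c,p,.146))
# disc outline
for uv in [(341,244),(359,276),(323,276),(377,244),(323,213),(304,244),(359,213)]: print(uv,ray(t,uv,.053))
print('loose',ray(t,(235,252),.03),'pointer',ray(t,(372,299),.08))
a=cv2.resize(t['color'][185:315,275:405],None,fx=4,fy=4,interpolation=2)
b=cv2.resize(s['color'][195:325,250:380],None,fx=2,fy=2,interpolation=2)
im=np.zeros((520,790,3),np.uint8); im[:,:520]=a; im[:260,525:785]=b
cv2.imwrite('pics/crop.png',im)
E
```

```text
Traceback (most recent call last):
ValueError: max() iterable argument is empty
```

Run:
```python
from h import *
import pickle
t=pickle.load(open('top.pkl','rb')); s=pickle.load(open('scene.pkl','rb'))
print(t['color'].max(2)[232:256:3,330:358:3])
a=cv2.resize(t['color'][185:315,275:405],None,fx=4,fy=4,interpolation=2)
b=cv2.resize(s['color'][195:325,250:380],None,fx=2,fy=2,interpolation=2)
im=np.zeros((520,790,3),np.uint8); im[:,:520]=a; im[:260,525:785]=b
cv2.imwrite('pics/crop.png',im)
for n,c,(x0,x1,y0,y1) in (("top",t,(325,362,220,264)),("scene",s,(300,335,200,245))):
  for th in (60,75):
    g=c['color'].max(2); m=np.zeros_like(g); m[y0:y1,x0:x1]=(g[y0:y1,x0:x1]<th)*255
    ks=cv2.findContours(m,0,2)[0]
    if not ks: continue
    k=max(ks,key=cv2.contourArea)
    b=cv2.boxPoints(cv2.minAreaRect(k)); print(n,th,cv2.minAreaRect(k),cv2.contourArea(k))
    for p in b: print(p,ray(c,p,.146))
for uv in [(341,244),(359,276),(323,276),(377,244),(323,213),(304,244),(359,213)]: print(uv,ray(t,uv,.053))
print('loose',ray(t,(235,252),.03),'pointer',ray(t,(372,299),.08))
```

```text
[[183  62  51  71  97  98 181 183 181 182]
 [183 118  60  49  70  76 128 182 181 184]
 [179 116  53  53  55  73  73 183 183 183]
 [140 116  81  59  51  73  72 111 183 182]
 [113 122 111  51  57  49  74  77 166 181]
 [123 120 117  67  61  52  69  82  97 180]
 [173 121 119 120  57  57  50  95 107 184]
 [184 156 120 122 113  57  53 110 184 183]]
top 60 ((342.19232177734375, 244.46151733398438), (30.512540817260742, 7.069979190826416), 60.2551155090332) 163.0
[331.55383 232.96921] [ 0.57102638 -0.05419539  0.146     ]
[337.69232 229.46152] [ 0.5782494  -0.06769917  0.146     ]
[352.8308  255.95383] [ 0.52029408 -0.09857152  0.146     ]
[346.69232 259.46152] [ 0.51311889 -0.08511192  0.146     ]
top 75 ((343.8999938964844, 243.80001831054688), (30.857736587524414, 12.521980285644531), 63.43495178222656) 237.0
[331.4     232.80002] [ 0.57140105 -0.05387353  0.146     ]
[342.6     227.20001] [ 0.58285277 -0.0784651   0.146     ]
[356.4     254.80002] [ 0.52256664 -0.10633869  0.146     ]
[345.19998 260.40002] [ 0.51119137 -0.08183526  0.146     ]
scene 60 ((316.53515625, 222.8892059326172),
[... 385 characters left out ...]
662231445), 39.80557632446289) 229.0
[302.77048 231.47542] [ 0.50320612 -0.09097909  0.146     ]
[323.34427 206.78688] [ 0.57637194 -0.05796862  0.146     ]
[334.1639  215.80327] [ 0.58271269 -0.09219308  0.146     ]
[313.59012 240.4918 ] [ 0.51030371 -0.12353681  0.146     ]
(341, 244) [ 0.54657324 -0.07799765  0.053     ]
(359, 276) [ 0.47115678 -0.11757192  0.053     ]
(323, 276) [ 0.47333706 -0.03378693  0.053     ]
(377, 244) [ 0.5443174 -0.1620718  0.053    ]
(323, 213) [ 0.62037076 -0.03797042  0.053     ]
(304, 244) [0.54889605 0.00857244 0.053     ]
(359, 213) [ 0.61803643 -0.12247931  0.053     ]
loose [0.53428515 0.17445565 0.03      ] pointer [ 0.42030224 -0.14321803  0.08      ]
```

View pics/crop.png

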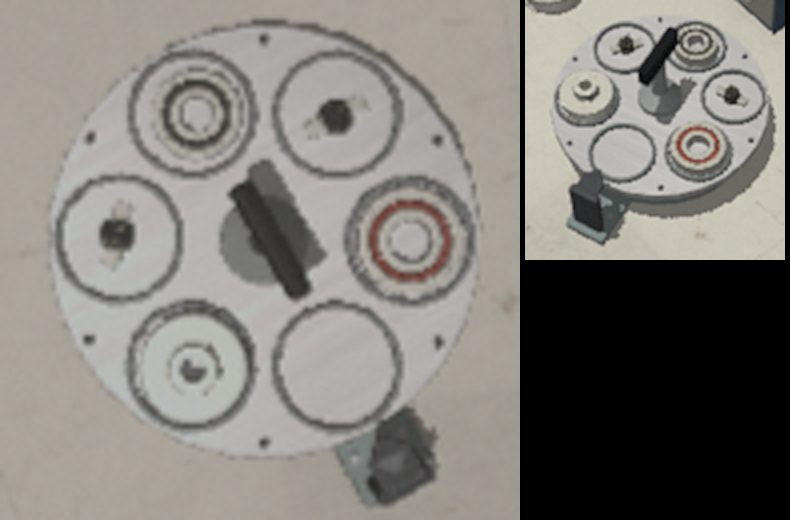

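The crop confirms it. The hubbed light-grey wheel at crop (190,365), top (323,276), is the pulley, and the red-ringed flat bearing is on the other side of the empty nest (337,362 in the crop). The pulley is at about 149° about the axis and the pointer at about 208°, so the turn is +60° (counter-clockwise). The bar lies along 28°, centred at (0.546, -0.077).

Moving over with the tool y axis at -62°, which leaves the last joint room for the turn.

Request:
jog_arm:
  deltas: [-0.028,-0.032,0,0,0,8,1,-0.056,-0.064,0,0,0,16,1,-0.084,-0.096,0,0,0,24,1,-0.112,-0.128,0,0,0,32,1,-0.14,-0.16,0,0,0,40,1,-0.168,-0.192,0,0,0,48,1,-0.196,-0.224,0,0,0,56,1,-0.224,-0.256,0,0,0,64,1]

```text
time: 0.9
tool_pos: [0.3127, 0.3561, 0.2479]
tcp_rot: [1.962, 2.453, -0.001]
wrist_force: [0.2, 0.5, 0.2]
width: 1.0
grip_force: 0.0
```

```bash
cat > togo.py <<'E'
from h import *
from workcell import readout
import sys
s=readout.read_state(); r=R.from_rotvec(s['tcp_rot']); M=r.as_matrix()
x,y,z,yaw=map(float,sys.argv[1:5]); a=np.deg2rad(yaw)
Y=np.array([np.cos(a),np.sin(a),0]);Z=np.array([0,0,-1]);X=np.cross(Y,Z)
print('t',s['time'],'pos',s['tool_pos'].round(4),'yaw',np.degrees(np.arctan2(M[1,1],M[0,1])).round(2),'q6',s['q'][5],'F',s['wrist_force'].round(1),s['width'])
print('shift',(r.inv().apply(np.array([x,y,z])-s['tool_pos'])).round(4),'turn',np.degrees((r.inv()*R.from_matrix(np.c_[X,Y,Z])).as_rotvec()).round(2))
E
python3 togo.py .546 -.077 .22 -62
```

```text
t 0.9 pos [0.3127 0.3561 0.2479] yaw 12.7 q6 0.5760799033507974 F [0.2 0.5 0.2] 0.9995374753006482
shift [-0.4738  0.1324  0.028 ] turn [-0.00e+00  3.00e-02  7.47e+01]
```

Request:
jog_arm:
  deltas: [-0.043,0.012,0,0,0,7,1,-0.086,0.024,0,0,0,14,1,-0.129,0.036,0,0,0,21,1,-0.172,0.048,0,0,0,28,1,-0.215,0.06,0,0,0,35,1,-0.258,0.072,0,0,0,42,1,-0.301,0.084,0,0,0,49,1,-0.344,0.096,0,0,0,56,1]

```text
time: 1.7
tool_pos: [0.4837, 0.0425, 0.248]
tcp_rot: [-2.884, -1.245, 0.0]
wrist_force: [-0.2, -0.4, 0.6]
width: 0.998
grip_force: 0.0
```

```bash
python3 togo.py .546 -.077 .22 -62
```

```text
t 1.7 pos [0.4837 0.0425 0.248 ] yaw -43.3 q6 0.791892996427661 F [-0.2 -0.4  0.6] 0.9978495547457734
shift [-0.0442  0.1273  0.028 ] turn [-1.00e-02  0.00e+00  1.87e+01]
```

Request:
jog_arm:
  deltas: [-0.011,0.032,0.007,0,0,5,1,-0.022,0.064,0.014,0,0,10,1,-0.033,0.096,0.021,0,0,15,1,-0.044,0.127,0.028,0,0,19,1,-0.044,0.127,0.028,0,0,19,1]

```text
time: 2.2
tool_pos: [0.5467, -0.0775, 0.2186]
tcp_rot: [3.05, 0.753, -0.003]
wrist_force: [-0.2, 0.9, -0.2]
width: 1.0
grip_force: 0.0
```

```bash
python3 togo.py .546 -.077 .139 -62
python3 - <<'E'
from workcell import read_camera
from h import *
c=read_camera('wrist'); cv2.imwrite('pics/w1.png',c['color'])
for p in [(.546,-.077,.146),(.546+.035*np.cos(np.deg2rad(28)),-.077+.035*np.sin(np.deg2rad(28)),.146),(.546-.035*np.cos(np.deg2rad(28)),-.077-.035*np.sin(np.deg2rad(28)),.146)]: print(proj(c,p))
E
```

```text
t 2.2 pos [ 0.5467 -0.0775  0.2186] yaw -62.25 q6 0.9016678874664232 F [-0.2  0.9 -0.2] 0.9997701320696664
shift [-0.0002 -0.0008  0.0796] turn [-0.01  0.12 -0.25]
(np.float64(317.43241671664595), np.float64(216.21125308275663))
(np.float64(317.2283190796053), np.float64(170.95163875488242))
(np.float64(317.61839189436785), np.float64(257.4521265210606))
```

View pics/w1.png

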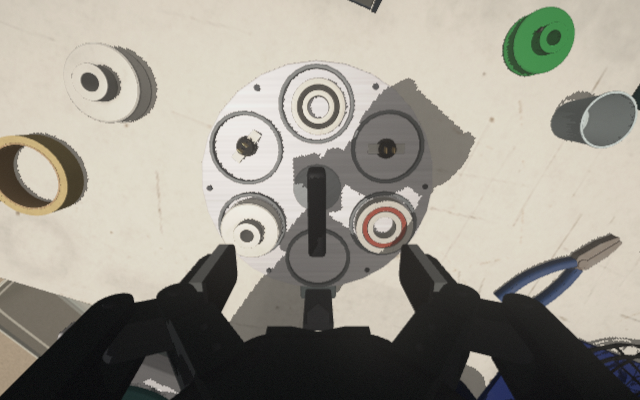

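The bar spans (317,167) to (317,256), centred between the fingers and parallel to the pads, within about 2 mm of prediction. The pulley is at (250,228), well below the fingers. Descending and gripping.

Request:
jog_arm:
  deltas: [0,0,0.02,0,0,0,0.5,0,0,0.04,0,0,0,0,0,-0.001,0.06,0,0,0,0,0,-0.001,0.079,0,0,0,0,0,-0.001,0.079,0,0,0,0,0,-0.001,0.079,0,0,0,-1,0,-0.001,0.079,0,0,0,-1,0,-0.001,0.079,0,0,0,-1]
  squeeze: 50

```text
time: 3.05
tool_pos: [0.5477, -0.0756, 0.1428]
tcp_rot: [3.042, 0.761, 0.006]
wrist_force: [3.4, -8.0, -4.4]
width: 0.153
grip_force: 50.3
```

Request:
jog_arm:
  deltas: [0,0,0,0,0,0,-1,0,0,0,0,0,0,-1,0,0,0,0,0,0,-1]

```text
time: 3.35
tool_pos: [0.5477, -0.0756, 0.1428]
tcp_rot: [3.043, 0.76, 0.006]
wrist_force: [3.3, -7.7, -4.9]
width: 0.153
grip_force: 50.3
```

```bash
python3 togo.py .546 -.077 .139 -62
```

```text
t 3.35 pos [ 0.5477 -0.0756  0.1428] yaw -61.95 q6 0.9026269096219107 F [ 3.3 -7.7 -4.9] 0.15320418007487335
shift [-0.0022  0.0004  0.0038] turn [ 0.32 -0.13  0.05]
```

Gripped: width 0.153, about 13 mm, at 50 N. Turning counter-clockwise from above, which is negative about tool z.

Request:
jog_arm:
  deltas: [0,0.001,0,0,0,-1,-1,0,0.001,0,0,0,-3,-1,0,0.001,0,0,0,-5.5,-1,0,0.001,0,0,0,-8,-1,0,0.001,0,0,0,-11,-1,0,0.001,0,0,0,-14,-1,0,0.001,0,0,0,-17,-1,0,0.001,0,0,0,-20,-1]

```text
time: 4.15
tool_pos: [0.5472, -0.075, 0.1428]
tcp_rot: [2.867, 1.28, 0.003]
wrist_force: [0.6, -2.0, -1.1]
width: 0.152
grip_force: 50.8
```

```bash
python3 togo.py .547 -.0765 .139 -2
```

```text
t 4.15 pos [ 0.5472 -0.075   0.1428] yaw -41.88 q6 0.5503810296873829 F [ 0.6 -2.  -1.1] 0.15236448703106428
shift [-0.0013  0.0009  0.0038] turn [  0.14   0.   -39.88]
```

Request:
jog_arm:
  deltas: [0,0,0,0,0,-3,-1,0,0,0,0,0,-6,-1,0,0,0,0,0,-9,-1,0,0,0,0,0,-12,-1,0,0,0,0,0,-15,-1,0,0,0,0,0,-18,-1,0,0,0,0,0,-21,-1,0,0,0,0,0,-24,-1]

```text
time: 4.95
tool_pos: [0.5462, -0.0744, 0.1428]
tcp_rot: [2.539, 1.85, -0.0]
wrist_force: [-2.7, -1.0, 1.8]
width: 0.15
grip_force: 51.2
```

Request:
jog_arm:
  deltas: [0,0,0,0,0,-3,-1,0,0,0,0,0,-6,-1,0,0,0,0,0,-9,-1,0,0,0,0,0,-12,-1,0,0,0,0,0,-14,-1,0,0,0,0,0,-16,-1,0,0,0,0,0,-16,-1,0,0,0,0,0,-16,-1]

```text
time: 5.75
tool_pos: [0.5455, -0.0743, 0.1428]
tcp_rot: [-2.258, -2.182, 0.002]
wrist_force: [-3.7, 0.7, 4.0]
width: 0.15
grip_force: 51.4
```

```bash
python3 togo.py .547 -.0765 .139 -2
python3 - <<'E'
from workcell import read_camera
import cv2
cv2.imwrite('pics/s2.png',cv2.resize(read_camera('scene')['color'][170:330,220:400],None,fx=3,fy=3))
E
```

```text
t 5.75 pos [ 0.5455 -0.0743  0.1428] yaw -1.96 q6 -0.14607862442939606 F [-3.7  0.7  4. ] 0.1501599901035362
shift [-0.0022  0.0016  0.0038] turn [-0.09  0.    0.04]
```

View pics/s2.png

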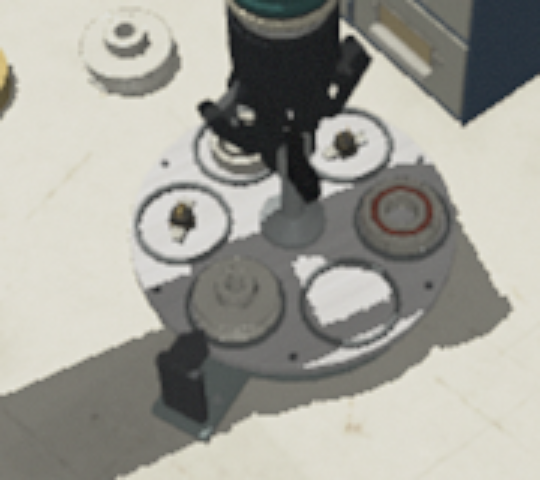

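The pulley, at crop (237,298), is now in the nest beside the pointer (183,370). Opening the fingers slowly and lifting away.

Request:
jog_arm:
  deltas: [0,0,0,0,0,0,-0.5,0,0,0,0,0,0,-0.3,0,0,0,0,0,0,0,0,0,0,0,0,0,0,0,0,0,0,0,0,0,0,0,-0.02,0,0,0,0,0,0,-0.05,0,0,0,0,0,0,-0.09,0,0,0,0]

```text
time: 6.6
tool_pos: [0.5447, -0.0742, 0.2299]
tcp_rot: [-2.257, -2.18, 0.004]
wrist_force: [0.0, -0.9, 0.0]
width: 0.499
grip_force: 0.0
```

Request:
jog_arm:
  deltas: [0.04,0,-0.03,0,0,0,0,0.08,0,-0.05,0,0,0,0,0.12,0,-0.05,0,0,0,0,0.12,0,-0.05,0,0,0,0,0.12,0,-0.05,0,0,0,0]

```text
time: 7.1
tool_pos: [0.5503, 0.0461, 0.2811]
tcp_rot: [2.257, 2.185, -0.001]
wrist_force: [-0.4, -0.1, -0.3]
width: 0.499
grip_force: 0.0
```

```bash
python3 togo.py .547 -.0765 .139 -2
python3 - <<'E'
from workcell import read_camera
from h import *
t=read_camera('top')
for q in [(.4707,-.1172,.053),(.4707,-.1172,.082)]: print(proj(t,q))
s=read_camera('scene')
a=cv2.resize(t['color'][185:315,275:405],None,fx=3,fy=3); b=cv2.resize(s['color'][190:320,250:380],None,fx=3,fy=3)
cv2.imwrite('pics/e.png',np.hstack([a,b]))
E
```

```text
t 7.1 pos [0.5503 0.0461 0.2811] yaw -1.86 q6 0.07142425567530059 F [-0.4 -0.1 -0.3] 0.49858028085724626
shift [-0.1226  0.0007  0.1422] turn [-0.01  0.03  0.14]
(np.float64(358.84674576594244), np.float64(276.2016416243566))
(np.float64(359.8517354754651), np.float64(276.99407193409274))
```

View pics/e.png

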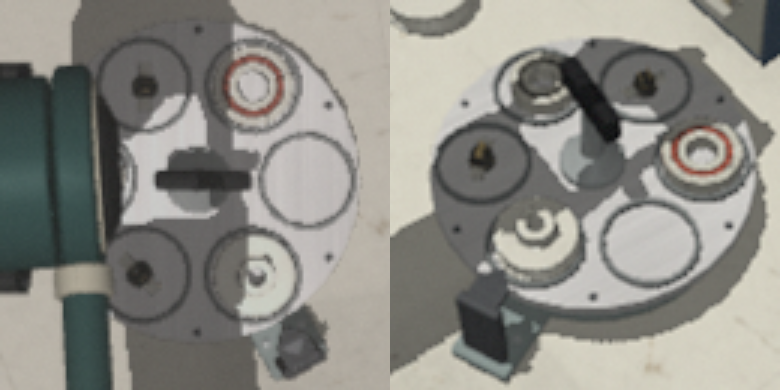

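The pulley's hub is at top pixel (360.5,277), against about (360,277) expected. It lies flat in its nest at the pointer, the bar has turned 60°, and the arm is clear.

```bash
python3 -c "
from workcell import finish_job
print(finish_job())"
```

```text
the job is handed in; nothing more can be done
None
```

I turned the carousel one click counter-clockwise by its grip bar and handed the job in at about 7 s: the last pictures show the pulley flat in its nest at the pointer and the arm clear, but the hand-in returned no verdict.

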